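# Hang the amber glass sample on the display rail

## Task

Take the brass S-hook off its blue stand and hook it over the display rail near the middle, its lower curl on the robot's side, and let go. Then lift the amber leaded panel out of the rack and gently hang its stirrup in the hook's lower curl, so that it hangs there still. Leave the ruby panel where it stands.

Things in the scene. Friction and masses are not known exactly. Their poses are not given: they have to be found in the camera images.
- rail: fixed display rail: flat steel bar on edge, 300 long (its y), 8 thick (x), 30 tall (mm), on two 14 mm posts under its ends and a dark foot 90 x 340 x 10. Origin: middle of its top edge, 230 above the bench; nothing stands higher. x points away from the robot.
- s_hook: brass S-hook, bar 4 thick, 20 wide (y). Origin: mid-underside of upper bend (rests on rail). Bend: top z 4, inner gap 14, grip its flat outer faces x -11 and 11, z 4 to -10; free leg (+x) flares to z -26, mouth 25. Lower curl toward robot: open upward x -51 to -11, tip z -22, floor z -40 at x -31. Starts over a 12 thick blue tongue, top 90 above bench. May lean 12 deg about y there or on rail.
- amber_panel: amber (orange) leaded panel, 90 (y) x 10 (x) x 70 tall, 0.2 kg, under a rigid stirrup: 8 mm round steel bar along y, between two upright amber legs (12 along x), outer faces y -30 and 30 to grip, legs end 8 above bar. Origin: bar's middle; panel top 60, underside 130 below. Opening under bar 52 wide, 56 high. Starts upright in a rack slot 40 deep, bar 142 above bench: lift straight out.
- ruby_panel: dark ruby-red leaded panel with ruby stirrup legs, same shape, size and origin as the amber one; stays in the rack's other slot, parallel to the amber panel and 60 mm from it (along x). Which slot holds which varies.

How it is judged:
On the way:
1. the S-hook hangs on the rail, let go (x of s_hook in the frame of rail between -0.015 and 0.015 m and y of s_hook in the frame of rail between -0.1 and 0.1 m and z of s_hook in the frame of rail between -0.006 and 0.008 m and angle between the x axis of s_hook and the x axis of rail, either way round below 0.42 rad and angle between s_hook's own z axis and vertical below 0.42 rad and contact force between s_hook and rail above 0.2 N and linear speed of s_hook below 0.03 m/s and contact force between the fingers and s_hook below 0.1 N), for 0.2 s.
At the end, for the whole second after the job is handed in: S-hook on the rail (within 15 mm across, 100 mm of the middle, seated to 8 mm, 24 degrees); amber panel's bar in its lower curl (20 mm along x, 25 mm sideways, 12 mm in height), on the robot's side, still, upright to 15 degrees; ruby panel within 30 mm of its start (x of s_hook in the frame of rail between -0.015 and 0.015 m and y of s_hook in the frame of rail between -0.1 and 0.1 m and z of s_hook in the frame of rail between -0.006 and 0.008 m and angle between the x axis of s_hook and the x axis of rail, either way round below 0.42 rad and angle between s_hook's own z axis and vertical below 0.42 rad and contact force between s_hook and rail above 0.2 N and linear speed of s_hook below 0.03 m/s and x of amber_panel in the frame of s_hook between -0.052 and -0.012 m and y of amber_panel in the frame of s_hook between -0.025 and 0.025 m and z of amber_panel in the frame of s_hook between -0.046 and -0.024 m and angle between amber_panel's own z axis and vertical below 0.26 rad and contact force between amber_panel and s_hook above 0.5 N and linear speed of amber_panel below 0.04 m/s and x of amber_panel in the frame of rail below 0 m and distance of ruby_panel from where it was at the start of the episode below 0.03 m); the robot touches nothing.
It fails at once if the amber panel strikes or is pressed on the hook with more than 40 N (contact force between amber_panel and s_hook above 40 N).
It fails at once if the ruby panel is moved more than 30 mm (distance of ruby_panel from where it was at the start of the episode above 0.03 m).
It also fails if it takes over 66 s, if anything falls off the work surface, if the arm or the gripper's body presses on something with over 40 N, if the wrist force passes 120 N, or if a joint passes its speed limit or range.

## Robot

A 7-joint arm with a two-finger parallel gripper is mounted at the origin on the work surface. World frame = base frame: x ahead of the robot, y to its left, z up, the work surface at z = 0. Lengths are in m, angles in rad, forces in N, time in s.
With the tool pointing down it reaches from about 0.4 to 0.85 m from the base axis. Payload 4.5 kg.
Tool frame: the origin (TCP) lies at the very end of the fingers, on their centre line; the grasp point (between the pads) lies 19 mm behind it (r.grip_depth is the z of the grasp point in the tool frame, in m); z points along the fingers, y is the line along which they close (so a half turn about z gives the same grasp; the last joint's range is limited). The gripper opens to 88 mm and grips with 3 to 60 N. Pads are 18 mm wide; open, the fingers measure 123 mm over their backs; the gripper's body (75 mm by 187 mm) begins 45 mm behind the grasp point.
Start: joints at [1.203, 0.689, -0.195, 1.565, 0.157, 0.902, -0.215], TCP at [0.244, -0.575, 0.239] pointing down, gripper open.
Joint ranges: [-3.01, 3.01], [-0.46, 2.08], [-1.47, 1.51], [0.13, 2.56], [-1, 4.14], [0.04, 2.09], [-2.66, 2.66]. Speed limits (rad/s): [2.57, 2.57, 3.14, 3.14, 3.14, 3.14, 3.14].

## Interface

Orientations are given as a unit quaternion [x, y, z, w].
In Python, from plant import r, optics, ticket, readout gives the robot as it stands (r), with the cameras (optics), the job (ticket) and the readings (readout).
- The arm moves only by the shell command python3 steer.py 'ROWS' [FORCE]. ROWS is a JSON list of rows, 1 to 10 of them, each of 7 numbers: the opening from 0.0 (shut) to 1.0 (fully open), then dx, dy, dz in m, then a rotation vector rx, ry, rz in rad; each row is the pose to reach, as a shift and turn from the pose commanded when the command began, along the tool's axes at that moment; what a row does not reach only later rows make up. A row lasts 1/10 s, in which the tool goes at most 0.05 m and 0.15 rad, less where a joint would pass 70% of its speed; a pose out of reach is approached as far as the arm can. The fingers move at their own pace and stop on an object; FORCE is the grip in N (left out, the last holds). Time passes only in rows, so rows that do not move let the fingers close. It prints the time, the measured TCP pose, the force, the opening and the grip force at its end.
- readout.get_state(): the state, without advancing time (a new reading comes with each control period).
- optics.snapshot(name): name is "side" or "top" or "wrist"; returns the picture (400x640x3 uint8, red, green, blue); there is no depth.
- optics.camera_params(name): a dict with "fx", "fy", "cx", "cy" (pixels), "rvec" (rotation vector, rad) and "tvec" (3), from world to camera coordinates, as OpenCV has them. Camera axes: x right, y down, z forward; pixel columns grow to the right and rows downward; lengths in m; the calibration is good to about 2 mm. A picture is of the moment at which its call begins: read the wrist's pose just before it. camera_params takes no time and is no camera call; for the wrist camera it gives the pose at the moment of the call.
- ticket.finish_job(): hands the job in; it is judged then, once.
The state is a dict: "clock": time; "q": joint angles; "qd": joint speeds; "joint_torque": joint torques, N m; "tool_pos": TCP position; "eef_rot": TCP orientation; "contact_force": force on the tool from outside, world axes, zero at the start; "moment": the same for the moment, N m; "opening": opening from 0.0 (shut) to 1.0 (fully open); "finger_force": force on a finger pad.
Only numpy, scipy, OpenCV 4.12 (cv2) and the standard library are available. Lean on these libraries where they do the work, as an engineer would, in place of code of your own. Each camera call takes 0.05 s, during which the arm holds its last target. There are 200 camera calls.

## Working session

There is one attempt and no reset: what is moved stays moved. The work goes in short steps, Python scripts to look and compute and a shell command to move; the robot and the scene stay as the last step left them, time stands still between calls to the robot, and variables do not carry over. Pictures are saved under pics/ and viewed, at most 10 in all, crops included, and the job is handed in when it is done.

```bash
ls; mkdir -p pics
python3 - <<'E'
from plant import r, optics, ticket, readout
import cv2
for n in("side","top"):
    cv2.imwrite(f"pics/{n}0.png",optics.snapshot(n)[:,:,::-1]); print(n,optics.camera_params(n))
s=readout.get_state();print(s["clock"],s["tool_pos"],s["eef_rot"],s["opening"],r.grip_depth)
E
```

```text
pics
plant.py
steer.py
side {'fx': 391.1955483536286, 'fy': 391.1955483536286, 'cx': 331.81965345218947, 'cy': 198.986068062496, 'rvec': array([ 2.15200425, -0.10087705,  0.04337304]), 'tvec': array([-0.51855643,  0.18933975,  0.89829227])}
top {'fx': 514.3758555794118, 'fy': 514.3758555794118, 'cx': 322.82511908119307, 'cy': 193.35804386105147, 'rvec': array([ 2.13157788, -2.16534559,  0.13954683]), 'tvec': array([-0.00839267,  0.5545289 ,  1.19222578])}
0.1 [ 0.24415577 -0.57471744  0.23798254] [ 9.79876081e-01  1.99605015e-01 -2.35377849e-04 -8.05022682e-04] 0.9969062059583312 -0.0187
```

View pics/side0.png

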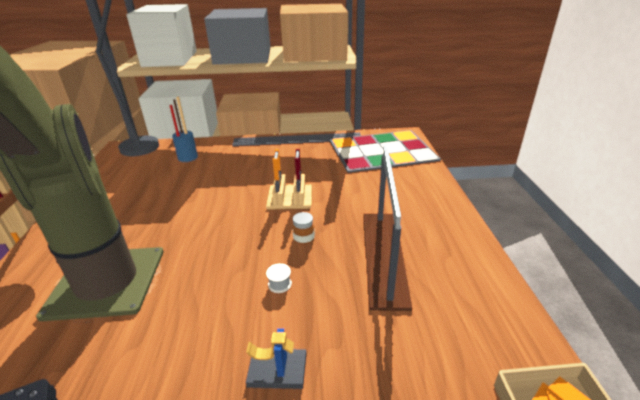

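View pics/top0.png

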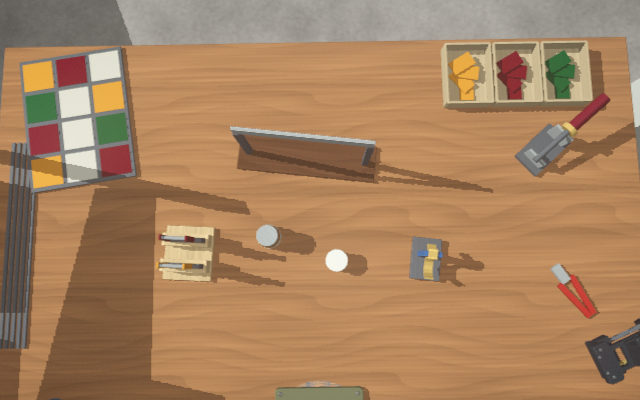

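```bash
cat > h.py <<'E'
import numpy as np,cv2
from plant import r, optics, ticket, readout
from scipy.spatial.transform import Rotation as R
P={n:optics.camera_params(n) for n in("side","top")}
def K(c): return np.array([[c["fx"],0,c["cx"]],[0,c["fy"],c["cy"]],[0,0,1]])
def proj(c,X): return cv2.projectPoints(np.array(X,float).reshape(-1,3),c["rvec"],c["tvec"],K(c),None)[0][:,0]
def ray(c,u):
    M=cv2.Rodrigues(c["rvec"])[0]; return -M.T@c["tvec"], M.T@np.linalg.inv(K(c))@np.array([u[0],u[1],1.])
def atz(c,u,z):
    o,d=ray(c,u); return o+d*(z-o[2])/d[2]
def tri(c1,u1,c2,u2):
    o1,d1=ray(c1,u1);o2,d2=ray(c2,u2)
    s=np.linalg.lstsq(np.c_[d1,-d2],o2-o1,rcond=None)[0]
    a,b=o1+s[0]*d1,o2+s[1]*d2; return (a+b)/2,np.linalg.norm(a-b)
E
python3 - <<'E'
import cv2,numpy as np
t=cv2.imread("pics/top0.png");s=cv2.imread("pics/side0.png")
z=lambda im,x,y,w,h,k:cv2.resize(im[y:y+h,x:x+w],None,fx=k,fy=k,interpolation=cv2.INTER_NEAREST)
o=np.zeros((600,800,3),np.uint8)
def put(i,x,y):o[y:y+i.shape[0],x:x+i.shape[1]]=i
put(z(t,400,230,50,60,5),0,0);put(z(t,150,220,70,65,5),250,0)
put(z(s,240,320,70,70,4),0,310);put(z(s,260,145,60,70,4),280,310);put(z(s,370,140,50,70,4),530,310)
put(z(t,225,120,160,60,1),610,0)
cv2.imwrite("pics/c1.png",o)
E
```

```text
(no output)
```

View pics/c1.png

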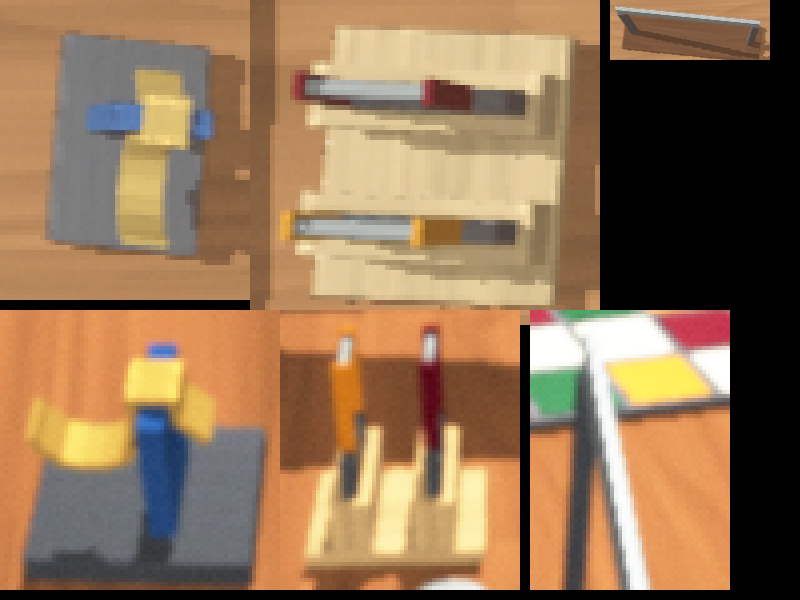

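Run:
```python
from h import *
im=optics.snapshot("top")[:,:,::-1];hs=cv2.cvtColor(im,cv2.COLOR_BGR2HSV)
c=P["top"];f=lambda u,z:atz(c,u,z).round(4)
sub=lambda x,y,w,h:(x,y,hs[y:y+h,x:x+w])
print("bend",f((433.2,254.2),.094))
for n,u in dict(tl=(428.4,249.3),tr=(438.2,249.3),br=(437,259.5),bl=(428.2,259.2)).items(): print(n,f(u,.094))
print("curl tip L R",f((423.6,278),.068),f((433.5,278.8),.068))
print("free leg L R",f((427,244),.07),f((436,244.2),.07))
print("tongue ends",f((417.5,253.7),.09),f((442.5,255),.09))
print("bar",f((160,265.6),.142),f((182.4,266.6),.142))
print("ruby",f((161.5,237.3),.142),f((184.5,238.3),.142))
print("rail far/near", [f(u,.23) for u in((231.5,127.5),(231.5,131),(375.5,141),(375,144.5))])
# side checks
d=P["side"]
print("tri bend near-top edge mid", tri(c,(433.2,254.2),d,(278.5,339)))
print("rail proj side",proj(d,[f((231.5,129.3),.23),f((375.3,142.7),.23)]))
print("bar proj side",proj(d,[f((160,265.6),.142),f((182.4,266.6),.142)]))
```

```text
bend [ 0.4051 -0.2626  0.094 ]
tl [ 0.4161 -0.2523  0.094 ]
tr [ 0.4158 -0.2743  0.094 ]
br [ 0.3932 -0.2705  0.094 ]
bl [ 0.3941 -0.2509  0.094 ]
curl tip L R [ 0.352  -0.2437  0.068 ] [ 0.3498 -0.2662  0.068 ]
free leg L R [ 0.4288 -0.2544  0.07  ] [ 0.4281 -0.2749  0.07  ]
tongue ends [ 0.4068 -0.2282  0.09  ] [ 0.403  -0.2842  0.09  ]
bar [0.389  0.3348 0.142 ] [0.3862 0.2865 0.142 ]
ruby [0.4497 0.3332 0.142 ] [0.4468 0.2832 0.142 ]
rail far/near [array([0.6675, 0.1672, 0.23  ]), array([0.6601, 0.1672, 0.23  ]), array([ 0.6341, -0.1271,  0.23  ]), array([ 0.6269, -0.1259,  0.23  ])]
tri bend near-top edge mid (array([ 0.40637864, -0.26325181,  0.08997215]), np.float64(0.002549120199300252))
rail proj side [[383.19613762 145.35458949]
 [397.32988818 216.37974977]]
bar proj side [[275.47981645 152.3141235 ]
 [273.93444099 160.1729562 ]]
```

```bash
cat >> h.py <<'E'
def to(p,yaw):
    "tool-axis shift and turn to world p, tool x at yaw, pointing down"
    s=readout.get_state();Q=R.from_quat(s["eef_rot"]);T=R.from_euler("z",yaw)*R.from_euler("x",np.pi)
    print("shift",Q.inv().apply(np.array(p)-s["tool_pos"]).round(4),"turn",(Q.inv()*T).as_rotvec().round(3),"t",s["clock"])
E
python3 -c "
from h import *
to((.405,-.2626,.20),1.456)"
python3 steer.py '[[1,0.27,-0.225,0.038,0,0,-1.054],[1,0.27,-0.225,0.038,0,0,-1.054],[1,0.27,-0.225,0.038,0,0,-1.054],[1,0.27,-0.225,0.038,0,0,-1.054],[1,0.27,-0.225,0.038,0,0,-1.054],[1,0.27,-0.225,0.038,0,0,-1.054],[1,0.27,-0.225,0.038,0,0,-1.054],[1,0.27,-0.225,0.038,0,0,-1.054],[1,0.27,-0.225,0.038,0,0,-1.054],[1,0.27,-0.225,0.038,0,0,-1.054]]'
python3 - <<'E'
from h import *
c=optics.camera_params("wrist");im=optics.snapshot("wrist");cv2.imwrite("pics/w1.png",im[:,:,::-1])
print(c);to((.405,-.2626,.08),1.456);print(readout.get_state()["q"])
E
```

```text
shift [ 0.2701 -0.2244  0.0384] turn [-1.000e-03 -1.000e-03 -1.054e+00] t 0.15
clock: 1.15
tool_pos: [0.4041, -0.264, 0.2006]
eef_rot: [0.748, 0.664, -0.001, 0.0]
contact_force: [-1.0, 0.2, 0.6]
opening: 1.001
finger_force: 0.0
{'fx': 351.7664613437377, 'fy': 351.7664613437377, 'cx': 318.8799460943093, 'cy': 203.72722977984216, 'rvec': array([-2.8414527 ,  0.16779587,  0.02539475]), 'tvec': array([-0.43142966, -0.23444995,  0.29132861])}
shift [0.0021 0.0009 0.1206] turn [-0.001  0.001 -0.004] t 1.2
[ 0.75813693  0.59202623 -0.43053751  2.01838219  0.41703397  0.61664475
 -0.07178158]
```

View pics/w1.png

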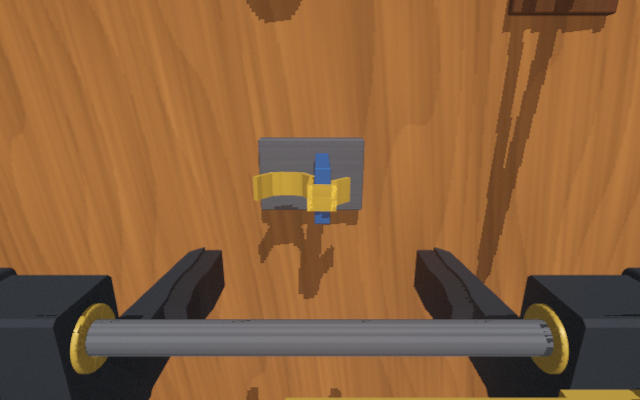

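Run:
```python
from h import *
c=optics.camera_params("wrist")
im=cv2.imread("pics/w1.png");hs=cv2.cvtColor(im,cv2.COLOR_BGR2HSV)[130:230,240:380]
m=cv2.inRange(hs,(20,120,100),(35,255,255));y,x=np.where(m>0);print("yellow",x.min()+240,x.max()+240,y.min()+130,y.max()+130)
for row in range(168,216,3):
    q=x[y+130==row]+240
    if len(q): print(row,q.min(),q.max(),end=' | ')
b=cv2.inRange(hs,(100,120,60),(125,255,255));cn=max(cv2.findContours(b,0,2)[0],key=cv2.contourArea)
crop=cv2.resize(im[150:235,240:380],None,fx=5.7,fy=5.7,interpolation=2);cv2.imwrite("pics/w1c.png",crop)
```

```text
yellow 253 349 172 210
174 262 309 | 177 253 347 | 180 253 349 | 183 253 349 | 186 254 349 | 189 253 349 | 192 254 349 | 195 254 349 | 198 254 349 | 201 307 347 | 204 307 338 | 207 307 335 | 210 307 335 |
```

View pics/w1c.png

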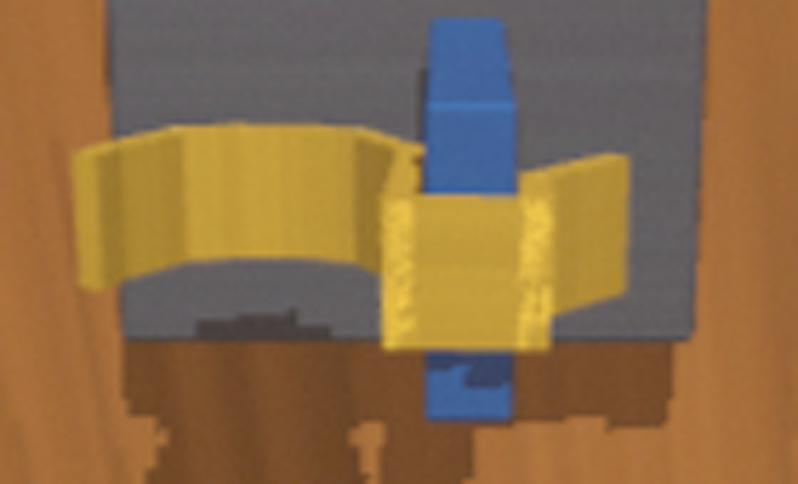

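Run:
```python
from h import *
c=optics.camera_params("wrist")
g=lambda a,b:(240+a/5.7,150+b/5.7)
for u in((383,195),(550,195),(383,350),(550,350),(466,272)): print(atz(c,g(*u),.094).round(4))
print("tip",atz(c,g(75,150),.068).round(4),atz(c,g(85,290),.068).round(4),"leg",atz(c,g(628,155),.066).round(4),atz(c,g(626,290),.066).round(4))
print(tri(c,g(466,272),P["top"],(433.2,254.4)))
print("tongue far end z.09",atz(c,g(425,103),.09).round(4),atz(c,g(513,420),.09).round(4),atz(c,g(515,103),.09).round(4),atz(c,g(425,420),.09).round(4))
to((.405,-.2626,.081),1.456)
```

```text
[ 0.396  -0.2501  0.094 ]
[ 0.4175 -0.2527  0.094 ]
[ 0.3933 -0.2711  0.094 ]
[ 0.4153 -0.2737  0.094 ]
[ 0.4055 -0.2617  0.094 ]
tip [ 0.3518 -0.2446  0.068 ] [ 0.3496 -0.2653  0.068 ] leg [ 0.4298 -0.2552  0.066 ] [ 0.4277 -0.2752  0.066 ]
(array([ 0.40498317, -0.26535975,  0.08087579]), np.float64(0.0004211916629293787))
tongue far end z.09 [ 0.4028 -0.2395  0.09  ] [ 0.4093 -0.2845  0.09  ] [ 0.4144 -0.2409  0.09  ] [ 0.3974 -0.283   0.09  ]
shift [0.0021 0.0009 0.1196] turn [-0.001  0.001 -0.004] t 1.2
```

```bash
python3 steer.py '[[1,0.0025,0.0013,0.05,0,0,0],[1,0.0025,0.0013,0.09,0,0,0],[0.6,0.0025,0.0013,0.117,0,0,0],[0.6,0.0025,0.0013,0.118,0,0,0],[0.2,0.0025,0.0013,0.118,0,0,0],[0.0,0.0025,0.0013,0.118,0,0,0],[0.0,0.0025,0.0013,0.118,0,0,0],[0,0.0025,0.0013,0.118,0,0,0],[0,0.0025,0.0013,0.118,0,0,0],[0,0.0025,0.0013,0.118,0,0,0]]' 15
python3 - <<'E'
from h import *
cv2.imwrite("pics/s2.png",cv2.resize(optics.snapshot("side")[300:400,220:340,::-1],None,fx=5,fy=5))
E
```

```text
clock: 2.2
tool_pos: [0.4067, -0.2604, 0.0831]
eef_rot: [0.747, 0.665, 0.0, 0.0]
contact_force: [-0.1, 0.7, -0.3]
opening: 0.296
finger_force: 0.0
```

View pics/s2.png

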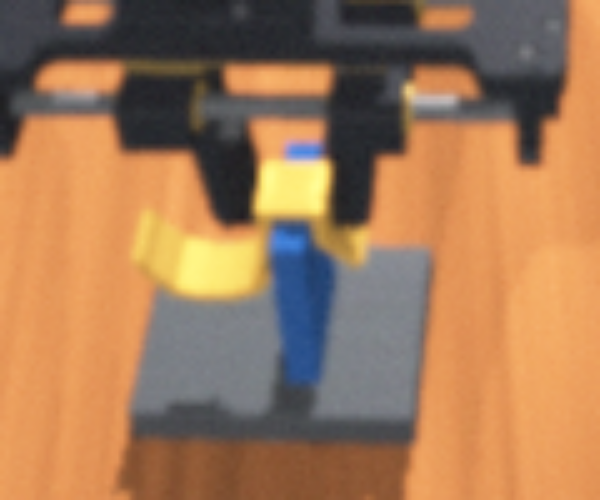

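```bash
python3 steer.py '[[0,0,0,0,0,0,0],[0,0,0,0,0,0,0],[0,0,0,0,0,0,0],[0,0,0,0,0,0,0]]' 20
python3 steer.py '[[0,0,0,-0.03,0,0,0],[0,0,0,-0.07,0,0,0],[0,0,0,-0.12,0,0,0],[0,0,0,-0.17,0,0,0],[0,0,0,-0.21,0,0,0],[0,0,0,-0.21,0,0,0]]'
python3 - <<'E'
from h import *
s=readout.get_state();print(s["tool_pos"])
c=optics.camera_params("wrist");cv2.imwrite("pics/w2.png",optics.snapshot("wrist")[:,:,::-1])
to((.647,.02,.285),1.457)
E
```

```text
clock: 2.65
tool_pos: [0.4067, -0.2603, 0.0829]
eef_rot: [0.747, 0.665, 0.0, 0.0]
contact_force: [0.0, 0.2, 4.8]
opening: 0.247
finger_force: 19.9
clock: 3.25
tool_pos: [0.4093, -0.2611, 0.2973]
eef_rot: [0.747, 0.665, 0.002, 0.005]
contact_force: [0.1, 0.3, -0.5]
opening: 0.247
finger_force: 19.9
[ 0.40929351 -0.26108264  0.29728314]
shift [0.3065 0.2054 0.0099] turn [ 0.005  0.002 -0.002] t 3.3
```

View pics/w2.png

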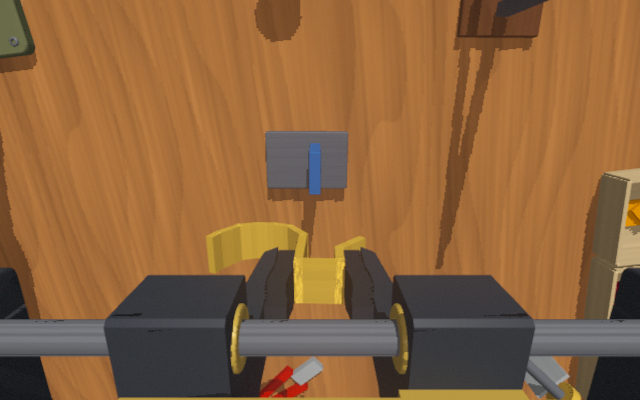

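```bash
python3 steer.py '[[0,0.02,0.014,0,0,0,0],[0,0.06,0.04,0,0,0,0],[0,0.1,0.067,0,0,0,0],[0,0.14,0.094,0,0,0,0],[0,0.18,0.121,0,0,0,0],[0,0.22,0.147,0,0,0,0],[0,0.25,0.168,0,0,0,0],[0,0.28,0.188,0,0,0,0],[0,0.3,0.201,0,0.005,0.002,0],[0,0.3065,0.2054,0,0.005,0.002,0]]'
python3 steer.py '[[0,0,0,0,0,0,0],[0,0,0,0,0,0,0]]'
python3 - <<'E'
from h import *
c=optics.camera_params("wrist");im=optics.snapshot("wrist")[:,:,::-1];cv2.imwrite("pics/w3.png",im)
print({k:c[k] for k in("rvec","tvec")})
top=P["top"]
a,b=atz(top,(231.5,129.3),.23),atz(top,(375.3,142.7),.23)
print("expected rail in wrist",proj(c,[a,b,(a+b)/2]))
to((.647,.02,.223),1.457)
E
```

```text
clock: 4.3
tool_pos: [0.6456, 0.0239, 0.2897]
eef_rot: [0.745, 0.667, -0.002, -0.004]
contact_force: [-0.1, 0.0, -0.3]
opening: 0.249
finger_force: 19.9
clock: 4.5
tool_pos: [0.6446, 0.0188, 0.2915]
eef_rot: [0.747, 0.665, -0.003, -0.003]
contact_force: [-0.6, 0.3, -1.1]
opening: 0.247
finger_force: 19.9
{'rvec': array([-2.84262712,  0.16413956,  0.03429084]), 'tvec': array([-0.63514438,  0.03280417,  0.47205084])}
expected rail in wrist [[324.92962218 -57.83497196]
 [324.64175327 405.90589353]
 [324.75758934 219.30040385]]
shift [0.0018 0.0025 0.0689] turn [-0.007  0.    -0.003] t 4.55
```

View pics/w3.png

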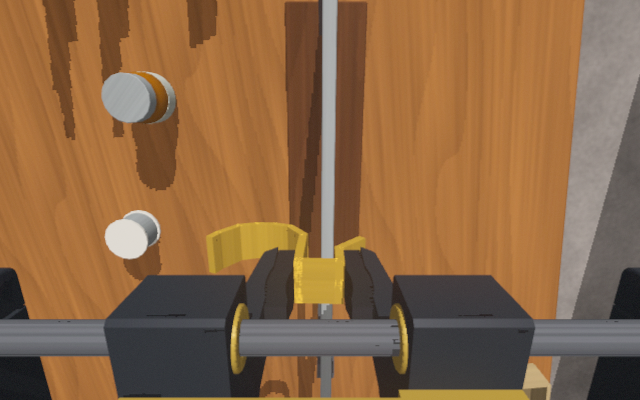

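Run:
```python
from h import *
c=optics.camera_params("wrist");im=cv2.imread("pics/w3.png").astype(int)
pts=[]
for row in(40,100,160,220,250):
    b=im[row,300:360];q=np.where((b[:,0]>110)&(abs(b[:,0]-b[:,2])<45))[0]+300
    e=atz(c,(q.min()-.5,row),.23),atz(c,(q.max()+.5,row),.23);m=(e[0]+e[1])/2;pts.append(m);print(row,q.min(),q.max(),e[0].round(4),e[1].round(4),np.linalg.norm(e[0]-e[1]).round(4))
pts=np.array(pts);k=np.polyfit(pts[:,1],pts[:,0],1);print("yaw",-np.arctan(k[0]),"x at y=.02",np.polyval(k,.02))
# rail height: triangulate near end seen in top and side
print(tri(P["top"],(375.3,142.7),P["side"],(397.5,214)))
s=readout.get_state();print(s["tool_pos"],R.from_quat(s["eef_rot"]).as_matrix().round(3))
to((np.polyval(k,.02),.02,.223),np.pi/2-.12)
```

```text
40 322 336 [0.6571 0.1223 0.23  ] [0.6651 0.1214 0.23  ] 0.0081
100 322 335 [0.6535 0.0913 0.23  ] [0.6614 0.0904 0.23  ] 0.0079
160 322 334 [0.6496 0.0572 0.23  ] [0.6572 0.0564 0.23  ] 0.0077
220 321 333 [0.6446 0.0197 0.23  ] [0.6527 0.0187 0.23  ] 0.0082
250 321 333 [ 0.6422 -0.0007  0.23  ] [ 0.6505 -0.0017  0.23  ] 0.0084
yaw -0.11987750629354983 x at y=.02 0.648868915494061
(array([ 0.63001196, -0.12619508,  0.23493739]), np.float64(0.00113134266668298))
[0.64471728 0.01846808 0.29195016] [[ 0.117  0.993 -0.007]
 [ 0.993 -0.117  0.   ]
 [-0.    -0.007 -1.   ]]
shift [0.002  0.0044 0.0689] turn [-0.007  0.     0.003] t 4.55
```

```bash
python3 steer.py '[[0,0.001,0.002,0.01,-0.007,0,0.003],[0,0.002,0.004,0.025,-0.007,0,0.003],[0,0.002,0.004,0.035,-0.007,0,0.003],[0,0.002,0.004,0.045,-0.007,0,0.003],[0,0.002,0.004,0.053,-0.007,0,0.003],[0,0.002,0.004,0.06,-0.007,0,0.003],[0,0.002,0.004,0.064,-0.007,0,0.003],[0,0.002,0.004,0.066,-0.007,0,0.003],[0,0.002,0.004,0.066,-0.007,0,0.003]]'
```

```text
clock: 5.45
tool_pos: [0.6497, 0.0224, 0.2266]
eef_rot: [0.748, 0.664, 0.001, 0.0]
contact_force: [-0.5, 0.3, -0.6]
opening: 0.249
finger_force: 19.9
```

```bash
python3 steer.py '[[0,0,0,0.002,0,0,0],[0,0,0,0.003,0,0,0],[0,0,0,0.0035,0,0,0],[0,0,0,0.0035,0,0,0]]'
python3 - <<'E'
from h import *
a=optics.snapshot("side")[:,:,::-1]
cv2.imwrite("pics/s3.png",cv2.resize(a[110:210,330:450],None,fx=5,fy=5))
E
```

```text
clock: 5.85
tool_pos: [0.6497, 0.0224, 0.2232]
eef_rot: [0.748, 0.664, 0.001, 0.0]
contact_force: [0.5, -0.1, -0.5]
opening: 0.248
finger_force: 19.9
```

View pics/s3.png

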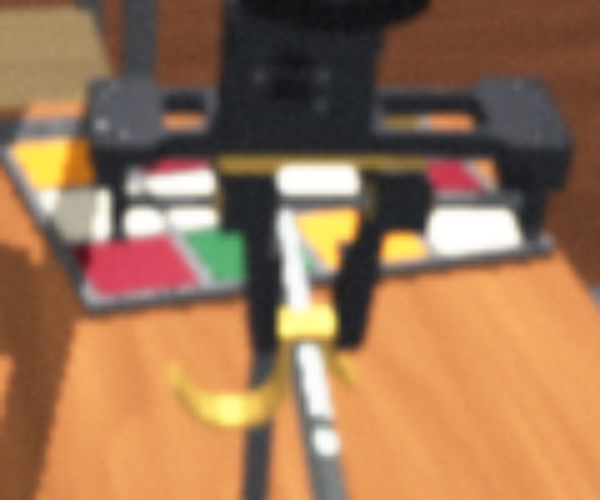

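```bash
python3 steer.py '[[0,0,0,0.001,0,0,0],[0,0,0,0.001,0,0,0]]';python3 steer.py '[[0,0,0,0.001,0,0,0],[0,0,0,0.0015,0,0,0],[0,0,0,0.0015,0,0,0]]'
```

```text
clock: 6.1
tool_pos: [0.6498, 0.0224, 0.2229]
eef_rot: [0.748, 0.664, 0.002, 0.0]
contact_force: [-0.1, -0.1, 3.6]
opening: 0.248
finger_force: 19.9
clock: 6.4
tool_pos: [0.6499, 0.0224, 0.2228]
eef_rot: [0.748, 0.664, 0.002, 0.001]
contact_force: [-3.5, -0.5, 12.1]
opening: 0.248
finger_force: 20.0
```

```bash
python3 steer.py '[[0,0,0,-0.002,0,0,0],[0.6,0,0,-0.002,0,0,0],[0.6,0,0,-0.002,0,0,0],[0.6,0,0,-0.002,0,0,0],[0.6,0,0,-0.002,0,0,0],[0.6,0,0,-0.002,0,0,0]]'; python3 steer.py '[[0.6,0,0,-0.01,0,0,0],[0.6,0,0,-0.04,0,0,0],[0.6,0,0,-0.07,0,0,0],[0.6,0,0,-0.07,0,0,0]]'
python3 - <<'E'
from h import *
c=optics.camera_params("wrist");s=readout.get_state();im=optics.snapshot("wrist")[:,:,::-1];t=optics.snapshot("side")[:,:,::-1]
cv2.imwrite("pics/w4f.png",im);cv2.imwrite("pics/s4f.png",t)
o=np.zeros((400,800,3),np.uint8);o[:,:400]=cv2.resize(im[200:400,220:420],(400,400));o[:,400:]=cv2.resize(t[130:210,350:430],(400,400))
cv2.imwrite("pics/c4.png",o);print(s["tool_pos"],c["rvec"],c["tvec"])
E
```

```text
clock: 7.0
tool_pos: [0.6496, 0.0224, 0.2225]
eef_rot: [0.748, 0.664, 0.001, 0.0]
contact_force: [0.4, 0.3, -0.2]
opening: 0.598
finger_force: 0.0
clock: 7.4
tool_pos: [0.6521, 0.0233, 0.2981]
eef_rot: [0.748, 0.664, 0.006, 0.003]
contact_force: [-0.1, 0.3, -0.1]
opening: 0.599
finger_force: 0.0
[0.65212452 0.02329464 0.29806279] [-2.84668389  0.17126615  0.00799089] [-0.64733845  0.04237607  0.46886276]
```

View pics/c4.png

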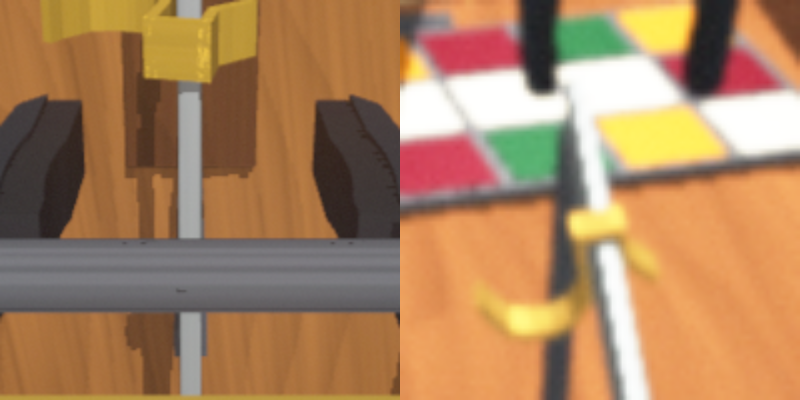

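```bash
cat >> h.py <<'E'
ex=np.array([np.cos(-.12),np.sin(-.12),0]);ey=np.array([-ex[1],ex[0],0]);O=np.array([.6489,.02,.23])
def rf(p): d=p-O; return np.array([d@ex,d@ey,d[2]])*1000
def hit(c,u,y):
    o,d=ray(c,u); s=((O+ey*y-o)@ey)/(d@ey); return rf(o+s*d).round(1)
E
python3 - <<'E'
from h import *
c=dict(P["top"]);c.update(fx=351.7664613437377,fy=351.7664613437377,cx=318.8799460943093,cy=203.72722977984216,rvec=np.array([-2.84668389,0.17126615,0.00799089]),tvec=np.array([-0.64733845,0.04237607,0.46886276]))
w=cv2.imread("pics/w4f.png");s=cv2.imread("pics/s4f.png")
m=cv2.inRange(cv2.cvtColor(w,cv2.COLOR_BGR2HSV),(20,110,90),(35,255,255));m[246:]=0;m[:160]=0;m[:,:220]=0;m[:,370:]=0
y,x=np.where(m);print("wrist yellow",x.min(),x.max(),y.min(),y.max())
b=x[y>y.max()-6];print("bend cols",b.min(),b.max())
L=y[x<=x.min()+2];print("tip rows",L.min(),L.max())
print("bend near end", rf(atz(c,(b.min(),y.max()),.231)).round(1),rf(atz(c,(b.max(),y.max()),.231)).round(1))
for z in(.21,.2,.19): print("tip at",z,rf(atz(c,(x.min(),(L.min()+L.max())/2),z)).round(1))
m=cv2.inRange(cv2.cvtColor(s,cv2.COLOR_BGR2HSV),(18,120,100),(35,255,255));m[:168]=0;m[205:]=0;m[:,:360]=0;m[:,405:]=0
y,x=np.where(m);print("side",x.min(),x.max(),y.min(),y.max())
for r0 in range(y.min(),y.max()+1): 
    q=x[y==r0]; print(r0,q.min(),q.max(),end=' | ')
E
```

```text
wrist yellow 240 347 189 240
bend cols 292 327
tip rows 194 220
bend near end [-14.9 -10.5   1. ] [  8.  -10.5   1. ]
tip at 0.21 [-52.    5.7 -20. ]
tip at 0.2 [-54.2   2.6 -30. ]
tip at 0.19 [-56.4  -0.4 -40. ]
side 365 401 170 197
170 393 393 | 171 393 394 | 172 384 394 | 173 383 394 | 174 383 395 | 175 384 395 | 176 384 394 | 177 384 394 | 178 385 397 | 179 385 398 | 180 385 400 | 181 386 400 | 182 386 400 | 183 386 401 | 184 386 401 | 185 386 387 | 186 386 387 | 187 365 387 | 188 365 387 | 189 365 387 | 190 365 387 | 191 366 386 | 192 367 385 | 193 368 385 | 194 369 384 | 195 370 383 | 196 371 382 | 197 374 375 |
```

Run:
```python
from h import *
d=P["side"]
for n,u,y in(("curl bottom near",(375,197.5),-.0105),("tip far top",(365,187),.0095),("tip near top",(364.7,190),-.0105),("leg tip near",(401,184.5),-.0105),("bend near top L",(383,174),0),("inner right of curl",(387.5,189),-.0105)): print(n,hit(d,u,y))
# panel: amber blobs in both views
for n,(x0,y0,w,h) in(("top",(145,210,80,80)),("side",(255,140,65,80))):
    im=optics.snapshot(n)[y0:y0+h,x0:x0+w,::-1];hs=cv2.cvtColor(im,cv2.COLOR_BGR2HSV)
    m=cv2.inRange(hs,(10,170,120),(22,255,255))
    for k in cv2.findContours(m,0,2)[0]:
        if cv2.contourArea(k)>2: print(n,cv2.boundingRect(k),"+",x0,y0,cv2.contourArea(k))
    if n=="top":
        g=cv2.inRange(hs,(90,0,120),(130,70,230))
        for k in cv2.findContours(g,0,2)[0]:
            if cv2.contourArea(k)>15: print("steel",cv2.boundingRect(k),cv2.minAreaRect(k))
to((.389,.3105,.29),-.06); to((.389,.3105,.29),np.pi-.06)
```

```text
curl bottom near [-30.1 -10.5 -49.2]
tip far top [-51.6   9.5 -34.9]
tip near top [-53.2 -10.5 -30.1]
leg tip near [ 23.4 -10.5 -15.4]
bend near top L [-15.2   0.    3.9]
inner right of curl [ -4.5 -10.5 -27. ]
top (38, 54, 9, 5) + 145 210 26.5
side (16, 15, 11, 25) + 255 140 144.5
side (19, 8, 6, 4) + 255 140 6.0
shift [ 0.2559 -0.292   0.0022] turn [-1.000e-03 -1.000e-03  1.513e+00] t 7.6
shift [ 0.2559 -0.292   0.0022] turn [ 1.000e-03 -1.000e-03 -1.629e+00] t 7.6
```

```bash
python3 steer.py '[[1,0.256,-0.292,0.002,0,0,1.513],[1,0.256,-0.292,0.002,0,0,1.513],[1,0.256,-0.292,0.002,0,0,1.513],[1,0.256,-0.292,0.002,0,0,1.513],[1,0.256,-0.292,0.002,0,0,1.513],[1,0.256,-0.292,0.002,0,0,1.513],[1,0.256,-0.292,0.002,0,0,1.513],[1,0.256,-0.292,0.002,0,0,1.513],[1,0.256,-0.292,0.002,0,0,1.513],[1,0.256,-0.292,0.002,0,0,1.513]]'
python3 - <<'E'
from h import *
to((.3876,.3107,.25),-.06);print(readout.get_state()["q"])
E
```

```text
clock: 8.6
tool_pos: [0.3878, 0.3117, 0.2897]
eef_rot: [1.0, -0.024, 0.0, -0.0]
contact_force: [0.0, -0.2, -0.2]
opening: 1.002
finger_force: 0.0
shift [-0.0002  0.0011  0.0397] turn [-0.    -0.     0.012] t 8.6
[-0.70920839  0.45211934 -0.09124026  1.87831408  0.05476976  0.8130866
 -2.44734786]
```

Run:
```python
from h import *
c=optics.camera_params("wrist");im=optics.snapshot("wrist")[:,:,::-1];cv2.imwrite("pics/w5.png",im)
print(proj(c,[(.389,.3348,.142),(.3862,.2865,.142),(.3895,.341,.15),(.386,.281,.15)]).round(1))
hs=cv2.cvtColor(im,cv2.COLOR_BGR2HSV)
m=cv2.inRange(hs,(10,170,110),(23,255,255))
for k in cv2.findContours(m,0,2)[0]:
    if cv2.contourArea(k)>15: print("amber",cv2.boundingRect(k),cv2.contourArea(k),cv2.minAreaRect(k))
g=cv2.inRange(hs,(0,0,110),(180,60,255))
for k in cv2.findContours(g,0,2)[0]:
    if cv2.contourArea(k)>60: print("grey",cv2.boundingRect(k),cv2.contourArea(k),cv2.minAreaRect(k))
```

```text
[[292.3 186.9]
 [348.5 187.5]
 [284.2 189. ]
 [355.8 189.8]]
amber (344, 167, 11, 31) 164.5 ((349.2941589355469, 181.8235321044922), (31.23798942565918, 8.67721939086914), 77.47119140625)
amber (282, 166, 11, 31) 151.5 ((287.26470947265625, 180.94119262695312), (8.246211051940918, 31.28709602355957), 14.03624439239502)
amber (297, 162, 22, 2) 19.5 ((307.5, 162.5), (1.0, 21.0), 90.0)
amber (469, 69, 33, 51) 433.0 ((482.8197937011719, 91.93912506103516), (25.866436004638672, 51.85234832763672), 12.652555465698242)
grey (169, 337, 384, 17) 6100.5 ((360.5, 345.0), (16.0, 383.0), 90.0)
grey (182, 329, 267, 3) 122.0 ((315.0, 330.0), (2.0, 266.0), 90.0)
grey (20, 254, 11, 20) 67.0 ((25.0, 263.5), (21.187259674072266, 4.110960960388184), 71.56504821777344)
grey (289, 182, 60, 10) 447.0 ((318.4848327636719, 186.65081787109375), (59.170047760009766, 8.625575065612793), 1.3322198390960693)
grey (307, 168, 37, 8) 118.5 ((325.0, 171.5), (7.0, 36.0), 90.0)
grey (275, 162, 18, 15) 126.5 ((283.5, 169.0), (14.0, 17.0), 90.0)
grey (0, 141, 41, 133) 178.5 ((18.2086124420166, 207.54872131347656), (137.92689514160156, 4.350054740905762), 72.96984100341797)
grey (588, 118, 52, 49) 1946.5 ((614.6575927734375, 141.1876220703125), (52.45423126220703, 46.4334716796875), 4.969740390777588)
grey (287, 106, 65, 15) 690.0 ((319.0222473144531, 112.68682861328125), (64.12638092041016, 13.608213424682617), 0.971021831035614)
grey (274, 106, 8, 11) 60.5 ((277.5, 111.0), (10.0, 7.0), 90.0)
grey (461, 70, 26, 50) 285.5 ((472.2695617675781, 93.55812072753906), (22.53603744506836, 49.66049575805664), 5.8263421058654785)
grey (480, 69, 56, 52) 2174.0 ((507.5, 94.5), (51.0, 55.0), 90.0)
```

Run:
```python
from h import *
c=optics.camera_params("wrist")
print("bar",atz(c,(319.0,186.7),.142).round(4),"ends",atz(c,(289,186),.142).round(4),atz(c,(348.6,187.3),.142).round(4))
print("legs",atz(c,(281.5,190),.15).round(4),atz(c,(355.3,191),.15).round(4))
print(tri(c,(319,186.7),P["top"],(171.2,266)))
to((.388,.3107,.127),-.06)
```

```text
bar [0.3888 0.311  0.142 ] ends [0.3908 0.3368 0.142 ] [0.3868 0.2856 0.142 ]
legs [0.3896 0.3425 0.15  ] [0.3854 0.2806 0.15  ]
(array([0.38797902, 0.31120135, 0.13953269]), np.float64(0.0004201518704880486))
shift [-0.0005  0.0004  0.1627] turn [-0.    -0.001  0.005] t 8.65
```

```bash
python3 steer.py '[[1,0,0,0.045,0,0,0.01],[1,0,0,0.09,0,0,0.01],[1,0,0,0.13,0,0,0.01],[1,0,0,0.155,0,0,0.01],[1,0,0,0.163,0,0,0.01],[0.5,0,0,0.163,0,0,0.01],[0.5,0,0,0.163,0,0,0.01],[0.5,0,0,0.163,0,0,0.01],[0.5,0,0,0.163,0,0,0.01],[0.5,0,0,0.163,0,0,0.01]]' 25
```

```text
clock: 9.65
tool_pos: [0.3908, 0.3119, 0.1288]
eef_rot: [1.0, -0.028, 0.002, -0.002]
contact_force: [0.7, 0.2, 5.5]
opening: 0.675
finger_force: 25.0
```

```bash
python3 steer.py '[[0.5,0,0,0,0,0,0],[0.5,0,0,0,0,0,0],[0.5,0,0,0,0,0,0]]' 30
```

```text
clock: 9.95
tool_pos: [0.3908, 0.3119, 0.1287]
eef_rot: [1.0, -0.028, 0.002, -0.002]
contact_force: [-0.8, 0.5, 7.5]
opening: 0.675
finger_force: 30.0
```

```bash
python3 steer.py '[[0.5,0,0,-0.01,0,0,0],[0.5,0,0,-0.025,0,0,0],[0.5,0,0,-0.045,0,0,0],[0.5,0,0,-0.065,0,0,0],[0.5,0,0,-0.09,0,0,0],[0.5,0,0,-0.115,0,0,0],[0.5,0,0,-0.14,0,0,0],[0.5,0,0,-0.16,0,0,0],[0.5,0,0,-0.17,0,0,0],[0.5,0,0,-0.17,0,0,0]]' 30
python3 - <<'E'
from h import *
im=optics.snapshot("wrist")[:,:,::-1];hs=cv2.cvtColor(im,cv2.COLOR_BGR2HSV)
m=cv2.inRange(hs,(10,170,110),(23,255,255))
for k in cv2.findContours(m,0,2)[0]:
    if cv2.contourArea(k)>40: print("amber",cv2.boundingRect(k),cv2.contourArea(k))
p=O+ex*-.1-ey*.0005; print(p); to((p[0],p[1],.297),-.12)
s=readout.get_state();print(s["contact_force"])
E
```

```text
clock: 10.95
tool_pos: [0.3899, 0.311, 0.2987]
eef_rot: [1.0, -0.028, 0.002, -0.002]
contact_force: [0.8, -0.1, -2.2]
opening: 0.677
finger_force: 30.0
amber (362, 224, 33, 86) 1112.0
amber (244, 223, 32, 87) 1102.0
amber (279, 218, 80, 5) 247.0
amber (315, 200, 42, 14) 346.0
amber (282, 200, 45, 14) 393.5
amber (465, 71, 32, 50) 395.5
[0.54955928 0.03147482 0.23      ]
shift [0.1753 0.2698 0.0005] turn [-0.002 -0.002  0.065] t 11.0
[-0.57169938 -0.21969546 -2.06983899]
```

```bash
python3 steer.py '[[0.5,0.005,0.008,0,0,0,0],[0.5,0.017,0.027,0,0,0,0.01],[0.5,0.035,0.054,0,0,0,0.02],[0.5,0.055,0.085,0,0,0,0.02],[0.5,0.075,0.116,0,0,0,0.03],[0.5,0.095,0.147,0,0,0,0.04],[0.5,0.115,0.178,0,0,0,0.05],[0.5,0.135,0.208,0,0,0,0.06],[0.5,0.152,0.235,0,0,0,0.065],[0.5,0.164,0.253,0,0,0,0.065]]'
python3 steer.py '[[0.5,0.007,0.011,0,0,0,0],[0.5,0.011,0.016,0.005,0,0,0],[0.5,0.011,0.017,0.02,0,0,0],[0.5,0.011,0.017,0.04,0,0,0],[0.5,0.011,0.017,0.06,0,0,0],[0.5,0.011,0.017,0.075,0,0,0],[0.5,0.011,0.017,0.085,0,0,0],[0.5,0.011,0.017,0.086,0,0,0],[0.5,0.011,0.017,0.086,0,0,0],[0.5,0.011,0.017,0.086,0,0,0]]'
python3 - <<'E'
from h import *
s=readout.get_state();p=rf(s["tool_pos"]);print("tcp rail frame mm",p.round(1),R.from_quat(s["eef_rot"]).as_matrix().round(3).tolist(),s["q"].round(2))
c=optics.camera_params("wrist");im=optics.snapshot("wrist")[:,:,::-1];cv2.imwrite("pics/w6.png",im);cv2.imwrite("pics/s6.png",optics.snapshot("side")[:,:,::-1])
hs=cv2.cvtColor(im,cv2.COLOR_BGR2HSV)
m=cv2.inRange(hs,(10,170,110),(19,255,255))
for k in cv2.findContours(m,0,2)[0]:
    if cv2.contourArea(k)>40: print("amber",cv2.boundingRect(k),cv2.contourArea(k))
g=cv2.inRange(hs,(0,0,110),(180,60,255))
for k in cv2.findContours(g,0,2)[0]:
    x,y,w,h=cv2.boundingRect(k)
    if cv2.contourArea(k)>150 and 230<x<400: print("grey",(x,y,w,h))
yl=cv2.inRange(hs,(20,110,90),(35,255,255));yl[330:]=0
for k in cv2.findContours(yl,0,2)[0]:
    if cv2.contourArea(k)>40: print("yel",cv2.boundingRect(k),cv2.contourArea(k))
Rm=R.from_quat(s["eef_rot"]).as_matrix();b=s["tool_pos"]+Rm@[-.0015,0,-.0133]
print("bar exp",rf(b).round(1),proj(c,[b-ey*.026,b+ey*.026]).round(1).tolist(),"legs",proj(c,[b-ey*.03+[0,0,.008],b+ey*.03+[0,0,.008]]).round(1).tolist())
print("hook exp bend",proj(c,[O+[0,0,.003]+ex*-.003]).round(1),"tip",proj(c,[O+ex*-.052+[0,0,-.032]]).round(1))
E
```

```text
clock: 12.0
tool_pos: [0.5395, 0.045, 0.296]
eef_rot: [0.998, -0.062, -0.0, 0.0]
contact_force: [0.7, -0.3, -2.0]
opening: 0.677
finger_force: 30.0
clock: 13.0
tool_pos: [0.549, 0.0314, 0.2122]
eef_rot: [0.998, -0.06, 0.002, -0.001]
contact_force: [0.7, -0.3, -2.6]
opening: 0.677
finger_force: 30.0
tcp rail frame mm [-100.6   -0.7  -17.8] [[0.993, -0.12, 0.004], [-0.12, -0.993, 0.002], [0.003, -0.002, -1.0]] [-0.1   0.62 -0.06  1.83  0.05  0.69 -1.88]
amber (362, 224, 33, 86) 1102.0
amber (244, 223, 32, 86) 1114.0
amber (279, 219, 81, 4) 237.5
amber (314, 199, 43, 15) 352.0
amber (281, 199, 46, 15) 401.0
grey (243, 277, 139, 40)
grey (305, 226, 57, 8)
grey (243, 226, 24, 16)
grey (257, 199, 23, 24)
grey (358, 197, 24, 26)
grey (345, 1, 295, 40)
yel (466, 304, 31, 26) 407.5
yel (142, 304, 30, 26) 391.0
yel (281, 0, 65, 162) 7855.5
bar exp [-102.1   -0.7   -4.5] [[379.9, 283.5], [257.5, 283.3]] legs [[393.1, 293.6], [244.1, 293.3]]
hook exp bend [[316.3  21.3]] tip [[317.3 155.6]]
```

Run:
```python
from h import *
im=cv2.imread("pics/w6.png").astype(int)
for col in(300,335):
    print([(i,im[i,col].tolist()) for i in range(268,326,3)])
hs=cv2.cvtColor(im.astype(np.uint8),cv2.COLOR_BGR2HSV)
yl=cv2.inRange(hs,(20,110,90),(35,255,255));
for row in(20,60,100,130,150,158): q=np.where(yl[row])[0];q=q[(q>250)&(q<380)];print(row,q.min(),q.max())
```

```text
[(268, [57, 93, 140]), (271, [53, 87, 131]), (274, [53, 87, 130]), (277, [96, 101, 112]), (280, [117, 119, 120]), (283, [121, 123, 124]), (286, [133, 134, 134]), (289, [130, 130, 131]), (292, [124, 127, 128]), (295, [113, 114, 116]), (298, [74, 130, 190]), (301, [76, 134, 194]), (304, [77, 131, 191]), (307, [78, 136, 197]), (310, [79, 137, 196]), (313, [79, 137, 198]), (316, [75, 134, 194]), (319, [69, 88, 125]), (322, [75, 75, 81]), (325, [106, 103, 107])]
[(268, [54, 88, 132]), (271, [54, 87, 132]), (274, [53, 88, 133]), (277, [96, 103, 113]), (280, [115, 117, 118]), (283, [123, 124, 125]), (286, [133, 135, 133]), (289, [130, 131, 132]), (292, [125, 126, 127]), (295, [114, 116, 119]), (298, [76, 134, 194]), (301, [77, 134, 194]), (304, [78, 136, 197]), (307, [77, 136, 198]), (310, [79, 138, 201]), (313, [80, 133, 195]), (316, [80, 140, 201]), (319, [71, 90, 127]), (322, [78, 78, 82]), (325, [106, 104, 107])]
20 283 344
60 284 343
100 294 336
130 295 335
150 294 336
158 294 336
```

```bash
python3 steer.py '[[0.5,0.005,0,0,0,0.002,0],[0.5,0.014,0,0,0,0.002,0],[0.5,0.024,0,0,0,0.002,0],[0.5,0.034,0,0,0,0.002,0],[0.5,0.044,0,0,0,0.002,0],[0.5,0.054,0,0,0,0.002,0],[0.5,0.062,0,0,0,0.002,0],[0.5,0.068,0,0,0,0.002,0],[0.5,0.072,0,0,0,0.002,0],[0.5,0.072,0,0,0,0.002,0]]'
python3 steer.py '[[0.5,0,0,0.003,0,0,0],[0.5,0,0,0.009,0,0,0],[0.5,0,0,0.015,0,0,0],[0.5,0,0,0.02,0,0,0],[0.5,0,0,0.023,0,0,0],[0.5,0,0,0.024,0,0,0],[0.5,0,0,0.024,0,0,0]]'
python3 - <<'E'
from h import *
s=readout.get_state();print("tcp",rf(s["tool_pos"]).round(1))
c=optics.camera_params("wrist");im=optics.snapshot("wrist")[:,:,::-1];cv2.imwrite("pics/w7.png",im);cv2.imwrite("pics/s7.png",optics.snapshot("side")[:,:,::-1])
hs=cv2.cvtColor(im,cv2.COLOR_BGR2HSV);yl=cv2.inRange(hs,(20,110,90),(35,255,255))[:,312:322].mean(1)>100
print("yellow row edges",np.where(np.diff(yl.astype(int)))[0])
E
```

```text
clock: 14.1
tool_pos: [0.6204, 0.0224, 0.2115]
eef_rot: [0.998, -0.06, 0.002, -0.001]
contact_force: [-0.2, 0.5, -2.9]
opening: 0.676
finger_force: 30.0
clock: 14.8
tool_pos: [0.62, 0.0225, 0.1875]
eef_rot: [0.998, -0.06, 0.002, -0.001]
contact_force: [-0.8, -0.7, -2.7]
opening: 0.681
finger_force: 30.0
tcp [-29.   -1.  -42.5]
yellow row edges [162 289 296 318 398]
```

```bash
python3 steer.py '[[0.5,0,0,0.003,0,0,0],[0.5,0,0,0.005,0,0,0],[0.5,0,0,0.006,0,0,0],[0.5,0,0,0.006,0,0,0]]'; python3 steer.py '[[0.5,0,0,0.001,0,0,0],[0.5,0,0,0.002,0,0,0],[0.5,0,0,0.002,0,0,0]]';python3 steer.py '[[0.5,0,0,0.001,0,0,0],[0.5,0,0,0.001,0,0,0]]'
```

```text
clock: 15.3
tool_pos: [0.6199, 0.0225, 0.1814]
eef_rot: [0.998, -0.06, 0.002, -0.001]
contact_force: [0.9, 1.4, -1.7]
opening: 0.677
finger_force: 30.0
clock: 15.6
tool_pos: [0.62, 0.0225, 0.1795]
eef_rot: [0.998, -0.06, 0.002, -0.001]
contact_force: [0.8, -0.1, -2.5]
opening: 0.677
finger_force: 30.0
clock: 15.8
tool_pos: [0.62, 0.0225, 0.1785]
eef_rot: [0.998, -0.06, 0.002, -0.001]
contact_force: [-0.0, -0.4, -2.5]
opening: 0.676
finger_force: 30.0
```

```bash
for i in 1 2 3; do python3 steer.py '[[0.5,0,0,0.001,0,0,0],[0.5,0,0,0.0015,0,0,0],[0.5,0,0,0.0015,0,0,0]]' | egrep "pos|force"; done
```

```text
tool_pos: [0.62, 0.0225, 0.177]
contact_force: [-0.8, 0.2, -1.6]
finger_force: 30.0
tool_pos: [0.62, 0.0225, 0.1755]
contact_force: [-0.3, -0.3, -2.9]
finger_force: 30.0
tool_pos: [0.6203, 0.0225, 0.1743]
contact_force: [0.2, -0.1, -1.6]
finger_force: 30.0
```

```bash
for i in 1 2; do python3 steer.py '[[0.5,0,0,0.0005,0,0,0],[0.5,0,0,0.001,0,0,0],[0.5,0,0,0.001,0,0,0]]' | egrep "pos|force"; done; python3 -c "
from h import *
s=readout.get_state();print(s['contact_force'],rf(s['tool_pos']))"
```

```text
tool_pos: [0.6207, 0.0225, 0.1738]
contact_force: [0.7, -0.8, 2.7]
finger_force: 30.0
tool_pos: [0.621, 0.0225, 0.1734]
contact_force: [-0.7, 0.2, 7.5]
finger_force: 30.0
[-0.73202109  0.18085939  7.47604536] [-27.99270996  -0.86803946 -56.63776985]
```

```bash
python3 steer.py '[[0.5,0.001,0,-0.001,0,0,0],[0.5,0.001,0,-0.002,0,0,0],[0.5,0.001,0,-0.002,0,0,0]]' | egrep "pos|force";  python3 steer.py '[[0.5,0,0,0,0,0,0],[0.5,0,0,0,0,0,0],[0.5,0,0,0,0,0,0]]' 8| egrep "pos|force";python3 steer.py '[[0.5,0,0,0,0,0,0],[0.5,0,0,0,0,0,0],[0.5,0,0,0,0,0,0]]' 3| egrep "pos|force"
python3 -c "
from h import *
import time
cv2.imwrite('pics/w8.png',optics.snapshot('wrist')[:,:,::-1]);cv2.imwrite('pics/s8.png',optics.snapshot('side')[:,:,::-1])
a=cv2.imread('pics/s7.png').astype(int);b=cv2.imread('pics/s8.png')
for f in('s7','s8'):
    h=cv2.cvtColor(cv2.imread(f'pics/{f}.png'),cv2.COLOR_BGR2HSV);m=cv2.inRange(h,(20,120,100),(35,255,255));m[:168]=0;m[205:]=0;m[:,:360]=0;m[:,405:]=0
    y,x=np.where(m);print(f,[(k,x[y==k].min(),x[y==k].max()) for k in range(y.min(),y.max()+1,2) if (y==k).any()])
"
```

```text
tool_pos: [0.6207, 0.0225, 0.1738]
contact_force: [-1.6, -0.6, 0.2]
finger_force: 30.0
tool_pos: [0.6207, 0.0224, 0.1738]
contact_force: [-2.0, 0.4, 0.1]
finger_force: 8.0
tool_pos: [0.621, 0.0224, 0.174]
contact_force: [-1.4, 0.6, -0.6]
finger_force: 3.0
s7 [(182, np.int64(400), np.int64(400))]
s8 [(168, np.int64(386), np.int64(386))]
```

```bash
python3 steer.py '[[0.69,0,0,0,0,0,0],[0.7,0,0,0,0,0,0],[0.72,0,0,0,0,0,0],[0.74,0,0,0,0,0,0],[0.78,0,0,0,0,0,0],[0.85,0,0,0,0,0,0],[0.95,0,0,0,0,0,0],[1,0,0,0,0,0,0],[1,0,0,0,0,0,0],[1,0,0,0,0,0,0]]'
python3 - <<'E'
from h import *
c=optics.camera_params("wrist")
for i in range(2):
    im=optics.snapshot("wrist")[:,:,::-1]
    hs=cv2.cvtColor(im,cv2.COLOR_BGR2HSV);m=cv2.inRange(hs,(10,170,110),(19,255,255));m[:180]=0
    print([cv2.boundingRect(k) for k in cv2.findContours(m,0,2)[0] if cv2.contourArea(k)>40])
cv2.imwrite("pics/w9.png",im)
s=readout.get_state();b=s["tool_pos"]+[0,0,.0133]-ex*.0025
print("legs exp top",proj(c,[b-ey*.03+[0,0,.008],b+ey*.03+[0,0,.008]]).round(1).tolist())
E
```

```text
clock: 19.3
tool_pos: [0.6211, 0.0224, 0.1741]
eef_rot: [0.998, -0.06, 0.002, -0.001]
contact_force: [0.8, -0.6, -0.9]
opening: 1.002
finger_force: 0.0
[(379, 280, 16, 30), (244, 280, 16, 29), (346, 200, 11, 14)]
[(379, 280, 16, 30), (244, 280, 15, 29), (346, 200, 11, 14)]
legs exp top [[392.8, 295.6], [244.2, 295.4]]
```

```bash
python3 steer.py '[[1,0,0,-0.005,0,0,0],[1,0,0,-0.015,0,0,0],[1,0,0,-0.03,0,0,0],[1,0,0,-0.05,0,0,0],[1,0,0,-0.075,0,0,0],[1,0,0,-0.1,0,0,0],[1,0,0,-0.11,0,0,0],[1,0,0,-0.11,0,0,0]]'; python3 steer.py '[[1,-0.02,0,0,0,0,0],[1,-0.06,0,0,0,0,0],[1,-0.1,0,0,0,0,0],[1,-0.1,0,0,0,0,0],[1,-0.1,0,0,0,0,0]]'
python3 - <<'E'
from h import *
c=optics.camera_params("wrist");im=optics.snapshot("wrist")[:,:,::-1];sd=optics.snapshot("side")[:,:,::-1];tp=optics.snapshot("top")[:,:,::-1]
for n,i in(("w10",im),("s10",sd),("t10",tp)): cv2.imwrite(f"pics/{n}.png",i)
hs=cv2.cvtColor(im,cv2.COLOR_BGR2HSV)
for nm,lo,hi in(("amber",(10,170,110),(19,255,255)),("yel",(20,110,90),(35,255,255))):
    m=cv2.inRange(hs,lo,hi);m[300:]=0;print(nm,[cv2.boundingRect(k) for k in cv2.findContours(m,0,2)[0] if cv2.contourArea(k)>40])
for n,y in(("bar",-36),):
    b=O+ex*-.03+[0,0,-.041];print("exp bar ends",proj(c,[b-ey*.026,b+ey*.026]).round(1).tolist(),"leg tops",proj(c,[b-ey*.03+[0,0,.008],b+ey*.03+[0,0,.008]]).round(1).tolist())
hs=cv2.cvtColor(sd,cv2.COLOR_BGR2HSV);m=cv2.inRange(hs,(8,170,110),(19,255,255))
m[:130]=0;m[300:]=0;m[:,:330]=0;m[:,:][:, 420:]=0
print("side amber",[cv2.boundingRect(k) for k in cv2.findContours(m,0,2)[0] if cv2.contourArea(k)>20])
b=O+ex*-.03+[0,0,-.041];P4=[b+ey*a+[0,0,z] for a in(-.045,.045) for z in(-.06,-.13)];print("exp side panel",proj(P["side"],P4).round(1).tolist())
E
```

```text
clock: 20.2
tool_pos: [0.6216, 0.0223, 0.2861]
eef_rot: [0.998, -0.06, 0.004, -0.001]
contact_force: [0.8, -0.5, -0.2]
opening: 0.998
finger_force: 0.0
clock: 20.7
tool_pos: [0.5203, 0.0343, 0.2831]
eef_rot: [0.998, -0.06, 0.001, -0.001]
contact_force: [0.1, -0.1, -0.5]
opening: 1.002
finger_force: 0.0
amber [(236, 205, 39, 17), (351, 60, 17, 14), (272, 60, 15, 14)]
yel [(300, 64, 32, 33), (358, 46, 10, 21), (270, 45, 8, 21), (294, 0, 41, 51)]
exp bar ends [[358.2, 56.0], [276.2, 56.0]] leg tops [[366.1, 54.5], [268.1, 54.5]]
side amber [(371, 197, 9, 27), (335, 138, 17, 9)]
exp side panel [[374.7, 226.1], [373.1, 250.5], [372.4, 203.0], [371.0, 226.5]]
```

```bash
python3 steer.py '[[1,0,0,0,0,0,0],[1,0,0,0,0,0,0],[1,0,0,0,0,0,0],[1,0,0,0,0,0,0],[1,0,0,0,0,0,0],[1,0,0,0,0,0,0],[1,0,0,0,0,0,0],[1,0,0,0,0,0,0]]' >/dev/null
python3 - <<'E'
from h import *
def bb():
    hs=cv2.cvtColor(optics.snapshot("wrist")[:,:,::-1],cv2.COLOR_BGR2HSV);m=cv2.inRange(hs,(10,170,110),(19,255,255));m[150:]=0;y,x=np.where(m[:,250:400]);return len(x),x.mean().round(2),y.mean().round(2)
print(bb(),bb(),bb())
t0=cv2.imread("pics/top0.png")[225:250,150:215].astype(int);t1=cv2.imread("pics/t10.png")[225:250,150:215].astype(int);print("ruby diff",abs(t0-t1).mean())
print(ticket.finish_job())
E
```

```text
(356, np.float64(67.07), np.float64(68.59)) (357, np.float64(66.78), np.float64(68.16)) (365, np.float64(64.78), np.float64(69.73))
ruby diff 6.110564102564102
the job is handed in; nothing more can be done
None
```

I hung the S-hook on the rail near its middle and let go. The amber panel's bar hangs in the hook's lower curl on the robot's side, the ruby panel was never touched, and I handed the job in at about 22 s. The last camera measurements fit this, but the judge returned no verdict.

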